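# Rack the light wands on their charging dock

## Robot

A 6-joint arm with a two-finger parallel gripper is mounted at the origin on the work surface. World frame = base frame: x ahead of the robot, y to its left, z up, the work surface at z = 0. Lengths are in mm, angles in degrees, forces in N, time in s.
With the tool pointing down it reaches from about 350 to 850 mm from the base axis. Payload 8.1 kg.
Tool frame: the origin (TCP) lies between the finger pads; the fingertips stand ahead of it and the grasp point (between the pads) lies 2 mm behind it (nose_length is the z of the fingertips in the tool frame, in mm); z points along the fingers, y is the direction in which the jaws open and shut (so a half turn about z gives the same grasp; the last joint's range is limited). The gripper opens to 85 mm and grips with 20 to 120 N. Pads are 22 mm wide; open, the fingers measure 114 mm over their backs; the gripper's body (76 mm by 85 mm) begins 54 mm behind the grasp point. The pads swing forward as they close: fully open they stand 13 mm farther back than shut.
Start: joints at [62.487, 7.471, 85.268, -0, 87.261, -4.893], TCP at [230.754, 553.858, 248.292] pointing down, gripper open.
Joint ranges: [-169.43, 169.43], [-51.17, 129.36], [1.28, 143.12], [-76.62, 256.62], [0, 156.53], [-152.29, 152.29]. Speed limits (degrees/s): [136.94, 136.94, 159.86, 180, 180, 180].

## Interface

Orientations are given as [roll, pitch, yaw] about the fixed x, y, z axes, in that order (R = Rz(yaw) Ry(pitch) Rx(roll)).
In Python, from bench import * gives the robot as it stands.
- The arm moves only by the tool jog_arm, never from a script. Its argument "plan" is a list of rows, each a list of 3 entries, a list of its own where there are three numbers: the turn, a rotation vector about the tool's x, y, z in degrees, then the shift along the tool's x, y, z in m, then the gripper's target within -1 to 1 (fully open at 1, half-way at 0, shut at -1). A call has 1 to 12 rows; each row is the pose to reach, as a shift and turn from the pose commanded when the call began, along the tool's axes at that moment; what a row does not reach only later rows make up. A row lasts 1/8 s, in which the tool goes at most 62.5 mm and 10.7 degrees, less where a joint would pass 70% of its speed; a pose out of reach is approached as far as the arm can. A call with a gripper value outside its range is refused whole. The fingers move at their own pace and stop on an object; "force" is the grip in N (left out, the last holds). Time passes only in rows, so rows that repeat a pose let the fingers close. It gives the time, the measured TCP pose, the force and the opening at its end, in the units of the state.
- sense(): the state, without advancing time (a new reading comes with each control period).
- snapshot(name): name is "scene" or "top" or "wrist"; returns (picture, depth): 420x560x3 uint8, blue, green, red; 420x560 float32, mm along the optical axis (not along the pixel's ray), 0 where there is no reading.
- camera_info(name): a dict with "fov_y" (degrees; the focal length in pixels is half the picture's height over the tangent of half this angle, whatever the lens; pixels are square), "cx", "cy" (the principal point, pixels), "origin" and "orientation" of the camera in the world. Camera axes: x right, y down, z forward; pixel columns grow to the right and rows downward; lengths in mm; the calibration is good to about 2 mm. A picture is of the moment at which its call begins: read the wrist's pose just before it. camera_info takes no time and is no camera call; for the wrist camera it gives the pose at the moment of the call.
- hand_in(): hands the job in, once; it reports no verdict.
The state is a dict: "time": time; "joint_pos": joint angles; "qd": joint speeds; "joint_efforts": joint torques, N m; "tool_pos": TCP position; "tcp_rot": TCP orientation; "ft_force": force on the tool from outside, world axes, zero at the start; "wrist_torque": the same for the moment, N m; "finger_gap": finger opening in mm.
Only numpy, scipy, OpenCV 4.12 (cv2) and the standard library are available. Lean on these libraries where they do the work, as an engineer would, in place of code of your own. Each camera call takes 0.05 s, during which the arm holds its last target.

## Task

Take the three light wands, two leaning in the sloping stand and one lying on the table, and lay each one level in the charging cradle of its own colour, resting down in both V saddles and centred lengthwise, with its coloured end over the dock's brass strip. Lower them in gently rather than dropping them, and leave the other things on the table where they are.

Things in the scene. Friction and masses are not known exactly. Their poses are not given: they have to be found in the camera images.
- wand_red: light wand, a plain cylinder 30 mm in diameter and 180 mm long, about 0.14 kg, white tube with a black end and a red end; starts leaning in one of the two slots of the sloping stand, coloured end up, away from the robot, axis 38 degrees above horizontal. Origin at the middle of its axis; x along the cylinder to the coloured end; roll about x is arbitrary
- wand_red_cap (a point): centre of the end face of the red end, 90 mm from the wand's origin along its x axis
- cradle_red: red cradle fixed on the dock: two 90-degree V saddles holding one wand level. Origin mid-underside, 8 mm above the table; x along the groove to the dock's brass strip (away from the robot); z up. Saddles 10 mm thick at x = +-60 mm; V bottom at z = 20 mm, rims at z = 43 mm and 45 mm apart; a seated wand's axis: y = 0, z = 41 mm. Between the saddles, only a 4 mm strip
- wand_blue: light wand, a plain cylinder 30 mm in diameter and 180 mm long, about 0.14 kg, white tube with a black end and a blue end; starts leaning in one of the two slots of the sloping stand, coloured end up, away from the robot, axis 38 degrees above horizontal. Origin at the middle of its axis; x along the cylinder to the coloured end; roll about x is arbitrary
- wand_blue_cap (a point): centre of the end face of the blue end, 90 mm from the wand's origin along its x axis
- cradle_blue: blue cradle fixed on the dock: two 90-degree V saddles holding one wand level. Origin mid-underside, 8 mm above the table; x along the groove to the dock's brass strip (away from the robot); z up. Saddles 10 mm thick at x = +-60 mm; V bottom at z = 20 mm, rims at z = 43 mm and 45 mm apart; a seated wand's axis: y = 0, z = 41 mm. Between the saddles, only a 4 mm strip
- wand_yellow: light wand, a plain cylinder 30 mm in diameter and 180 mm long, about 0.14 kg, white tube with a black end and a yellow end; starts lying flat on the table. Origin at the middle of its axis; x along the cylinder to the coloured end; roll about x is arbitrary
- wand_yellow_cap (a point): centre of the end face of the yellow end, 90 mm from the wand's origin along its x axis
- cradle_yellow: yellow cradle fixed on the dock: two 90-degree V saddles holding one wand level. Origin mid-underside, 8 mm above the table; x along the groove to the dock's brass strip (away from the robot); z up. Saddles 10 mm thick at x = +-60 mm; V bottom at z = 20 mm, rims at z = 43 mm and 45 mm apart; a seated wand's axis: y = 0, z = 41 mm. Between the saddles, only a 4 mm strip
- dock: charging dock, fixed: black plate 200 x 226 x 8 mm, brass strip along its +x edge, three cradles side by side across y, 72 mm apart, in any order of colours, all with the dock's yaw. Origin under its centre on the table. The dock may stand on the robot's left or right
- stand: sloping stand, fixed: base 200 x 150 x 10 mm, two inclined slots at y = +40 and -40 mm. Origin under its centre on the table; x level, to the raised side, away from the robot. A wand in a slot has its middle at x = 0, z = 95 mm and rises 38 degrees towards +x, on V saddles 55 mm either side of its middle (10 mm thick) and an end stop below. Free underneath between them; lift out square to its axis
- coffee_cup: bystander, loose: white paper coffee cup with lid, 86 mm across, 116 mm tall, upright; origin at the centre of its underside
- lens: bystander, loose: black camera lens standing on end, 68 mm across, 55 mm tall; origin at the centre of its underside
- tape_roll: bystander, loose: black roll of tape lying flat, 90 mm across, 25 mm tall; origin at the centre of its underside
- cleaner: bystander, loose: small amber bottle, 44 mm across, 100 mm tall, upright; origin at the centre of its underside
- drive: bystander, loose: silver portable drive lying flat, 75 x 115 x 16 mm; origin at the centre of its underside
- headphones: bystander, loose: black headphones lying flat, about 170 x 165 mm, 33 mm tall; origin at the centre of its underside
- lens_cap: bystander, loose: black round lens cap, 60 mm across, 10 mm thick; origin at the centre of its underside

How it is judged:
By the outcome, as a careful person would: the job done as asked, in the order asked, and still so for the second after the job is handed in, with the robot touching nothing.
It also fails if it takes over 72 s, if anything falls off the work surface, if the arm or the gripper's body presses on something with over 40 N, if the wrist force passes 120 N, or if a joint passes its speed limit or range.

## Working session

There is one attempt and no reset: what is moved stays moved. The work goes in short steps, Python scripts to look and compute and a tool call to move; the robot and the scene stay as the last step left them, time stands still between calls to the robot, and variables do not carry over. Pictures are saved under pics/ and viewed, and the job is handed in when it is done.

Besides the shell and the picture viewer there is one more tool, called after "Request:" by a JSON object that holds its "method" and its "body". jog_arm: Moves the arm, as the interface text tells. Its arguments: {"type":"object","properties":{"plan":{"type":"array","items":{"type":"array"}},"force":{"type":"number"}},"required":["plan"]}

```bash
ls; mkdir -p pics; python3 - <<'E'
from bench import *
import cv2,numpy as np
s=sense();print(s)
for n in("scene","top","wrist"):
    i=camera_info(n);print(n,i)
    p,d=snapshot(n);cv2.imwrite(f"pics/{n}0.png",p);np.save(f"{n}0.npy",d);np.save(f"{n}0p.npy",p)
    import json,pickle;pickle.dump(i,open(f"{n}0.pkl","wb"))
E
```

```text
pics
{'time': 0.0, 'joint_pos': array([ 6.24875952e+01,  7.51587795e+00,  8.53304813e+01,  4.99510363e-04,
        8.72615907e+01, -4.89340776e+00]), 'qd': array([0.02318893, 0.04220869, 0.03493856, 0.01548938, 0.04069052,
       0.09103856]), 'joint_efforts': array([ 7.66226167e-04, -5.69404256e+01, -5.00544298e+01,  1.07824712e-04,
        1.47896254e-02,  5.45287079e-06]), 'tool_pos': array([230.49616255, 553.3883561 , 247.22486088]), 'tcp_rot': array([-1.79892486e+02, -9.70544320e-03,  1.57380969e+02]), 'ft_force': array([-0.231166  , -0.18417454,  0.7207734 ]), 'wrist_torque': array([ 0.02106088, -0.01697559, -0.00632887]), 'finger_gap': 85.51910195101783}
scene {'fov_y': 53.13594676200283, 'cx': 280.5429897360411, 'cy': 211.2331430056773, 'origin': array([1009.49108596,  321.68488691, 1013.47606701]), 'orientation': array([-1.46825307e+02, -3.52102342e-02,  1.27692769e+02])}
top {'fov_y': 49.3505359675632, 'cx': 280.8388815297812, 'cy': 205.53240425171356, 'origin': array([ 423.12196358,  -24.819823  , 1245.34900999]), 'orientation': array([-173.15786104,   -0.69168445,  -89.60350993])}
wrist {'fov_y': 59.017190387586034, 'cx': 283.7343317882474, 'cy': 203.48562817513695, 'origin': array([171.22281122, 578.39781469, 373.72833011]), 'orientation': array([1.65069689e+02, 7.92520891e-02, 6.73640510e+01])}
```

View pics/scene0.png

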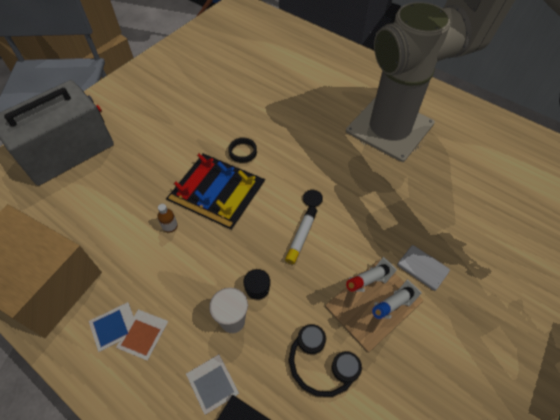

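View pics/top0.png

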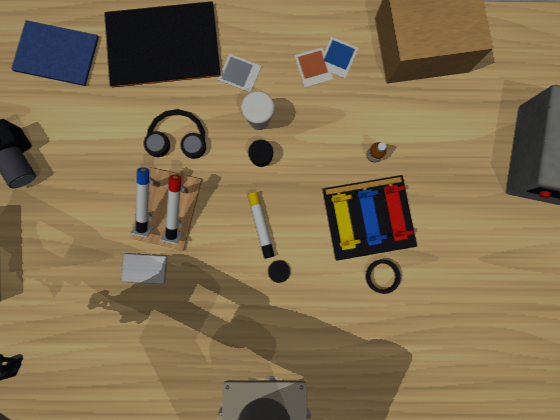

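View pics/wrist0.png

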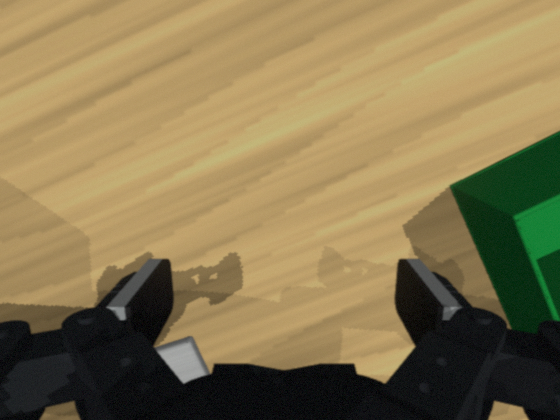

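Top view: the stand is left, with blue at (143,200) and red at (174,207). The yellow wand lies at (260,225). The dock is right at (370,217), with yellow, blue, red cradles from left to right and the brass strip on the far side. Next I'll measure from top and scene.

```bash
cat > h.py <<'E'
import numpy as np,cv2,pickle
from scipy.spatial.transform import Rotation as Ro
def R(o): return Ro.from_euler('xyz',o,degrees=True).as_matrix()
def load(n): return np.load(n+"p.npy"),np.load(n+".npy"),pickle.load(open(n+".pkl","rb"))
def rays(i,uv,H=420):
    uv=np.atleast_2d(uv).astype(float);f=H/2/np.tan(np.radians(i['fov_y']/2))
    v=np.c_[(uv[:,0]-i['cx'])/f,(uv[:,1]-i['cy'])/f,np.ones(len(uv))]
    return v@R(i['orientation']).T
def depthpts(d,i,uv):
    uv=np.atleast_2d(uv).astype(int);z=d[uv[:,1],uv[:,0]]
    return i['origin']+rays(i,uv)*z[:,None]
def plane(i,uv,h):
    r=rays(i,uv);t=(h-i['origin'][2])/r[:,2];return i['origin']+r*t[:,None]
def proj(i,P):
    c=(np.atleast_2d(P)-i['origin'])@R(i['orientation']);f=210/np.tan(np.radians(i['fov_y']/2))
    return np.c_[c[:,0]/c[:,2]*f+i['cx'],c[:,1]/c[:,2]*f+i['cy']]
def masks(p):
    h=cv2.cvtColor(p,cv2.COLOR_BGR2HSV);H,S,V=h[...,0].astype(int),h[...,1],h[...,2]
    return dict(red=((H<6)|(H>174))&(S>170)&(V>60),blue=(H>100)&(H<125)&(S>150)&(V>50),yellow=(H>22)&(H<33)&(S>200)&(V>90))
E
python3 - <<'E'
from h import *
np.set_printoptions(suppress=True,precision=1)
for n in("top0","scene0"):
    p,d,i=load(n)
    for c,m in masks(p).items():
        k,l,st,ce=cv2.connectedComponentsWithStats(m.astype(np.uint8))
        for j in range(1,k):
            if st[j,4]<25: continue
            v,u=np.where(l==j);P=depthpts(d,i,np.c_[u,v])
            print(n,c,st[j],ce[j],"med",np.median(P,0),"zrange",np.percentile(P[:,2],[2,50,98]))
E
```

```text
top0 red [169 175  12  17 173] [174.4 183.3] med [606.1 220.4 149.8] zrange [135.9 149.8 161.6]
top0 red [384 185  30  56 841] [396.1 212.3] med [ 553.6 -351.    12.6] zrange [ 6.3 12.6 49.7]
top0 red [539 191  12   7  64] [544.4 194. ] med [ 591.8 -693.7  127.9] zrange [112.1 127.9 134.9]
top0 blue [325  41  29  28 508] [338.8  54.5] med [1008.4 -201.7    2.5] zrange [-3.   2.5  8.2]
top0 blue [137 168  12  17 164] [142.7 176.6] med [621.6 297.8 149.9] zrange [134.8 149.9 162.4]
top0 blue [358 189  30  57 853] [370.1 216.8] med [ 541.8 -280.2   12.7] zrange [ 6.3 12.7 50.1]
top0 yellow [248 192  12  13 116] [253.5 198.2] med [589.1  34.   27.8] zrange [19.5 27.8 34.5]
top0 yellow [331 194  29  56 814] [343.9 221.4] med [ 527.8 -209.3   12.9] zrange [ 7.6 12.9 50.1]
scene0 red [175 154  39  46 632] [194.9 177.6] med [ 554.6 -351.5   13.2] zrange [ 6.5 13.2 49.3]
scene0 red [346 277  17  15 147] [354.9 283.2] med [614.1 224.6 151.1] zrange [140.1 151.1 161.1]
scene0 blue [195 161  40  48 689] [215.2 186.1] med [ 541.7 -281.4   13. ] zrange [ 6.6 13.  50.5]
scene0 blue [373 303  17  15 147] [381.8 309.3] med [630.  301.5 152.6] zrange [141.  152.6 160.8]
scene0 blue [ 94 311  33  34 655] [110.  327.7] med [1008.1 -203.     2.7] zrange [-1.2  2.7  6.5]
scene0 yellow [217 171  38  48 557] [236.  196.1] med [ 530.9 -209.8   13. ] zrange [ 7.7 13.  49.6]
scene0 yellow [286 249  12  14 110] [291.8 255.3] med [590.4  36.4  28.2] zrange [20.5 28.2 31.9]
```

```bash
cat > m.py <<'E'
from h import *
np.set_printoptions(suppress=True,precision=1)
for n in("top0","scene0"):
    p,d,i=load(n)
    v,u=np.mgrid[:420,:560];P=depthpts(d,i,np.c_[u.ravel(),v.ravel()]);ok=(d.ravel()>0);M=masks(p)
    print(n)
    allr=[]
    for c,m in M.items():
        sel=ok&m.ravel()&(P[:,2]>30)&(P[:,2]<60)&(P[:,1]<-150)&(P[:,1]>-420)
        Q=P[sel];mid=np.median(P[ok&m.ravel()&(P[:,1]<-150)&(P[:,1]>-420)&(P[:,0]<700)&(P[:,2]<60)],0)[0]
        A=Q[Q[:,0]>mid];B=Q[Q[:,0]<mid]
        ca=(A[:,:2].min(0)+A[:,:2].max(0))/2;cb=(B[:,:2].min(0)+B[:,:2].max(0))/2
        print(' cradle',c,'centre',(ca+cb)/2,'yaw',np.degrees(np.arctan2(*(ca-cb)[::-1])),'sep',np.linalg.norm(ca-cb),'maxz',A[:,2].max(),B[:,2].max(), 'meanctr',(A.mean(0)+B.mean(0))[:2]/2,len(A),len(B))
    # dock plate
    dark=(p.max(2).ravel()<40)&ok&(P[:,2]>3)&(P[:,2]<14)&(P[:,1]<-150)&(P[:,1]>-440)&(P[:,0]>420)&(P[:,0]<680)
    r=cv2.minAreaRect(P[dark|(ok&(P[:,2]>5)&(P[:,2]<60)&(P[:,0]>440)&(P[:,0]<655)&(P[:,1]<-140)&(P[:,1]>-420))][:,:2].astype(np.float32));print(' dock',r)
    # wands
    def fit(name,sel):
        Q=P[sel];
        c=Q.mean(0)
        for _ in range(3):
            U=np.linalg.svd(Q-c,full_matrices=False)[2][0];U*=np.sign(U[0])
            t=(Q-c)@U;print('  ',name,len(Q),'dir',U,'yaw',np.degrees(np.arctan2(U[1],U[0])),'elev',np.degrees(np.arcsin(U[2])),'t',np.percentile(t,[0,1,99,100]),'mid',c+U*(t.min()+t.max())/2,'maxz',Q[:,2].max());break
    fit('yellow',ok&(P[:,2]>14)&(P[:,2]<45)&(P[:,0]>400)&(P[:,0]<640)&(P[:,1]<90)&(P[:,1]>-30))
    M2=ok&(P[:,2]>55)&(P[:,0]>380)&(P[:,0]<700)
    hsv=cv2.cvtColor(p,cv2.COLOR_BGR2HSV).reshape(-1,3)
    wood=(hsv[:,0]>5)&(hsv[:,0]<25)&(hsv[:,1]>60)&(hsv[:,2]>40)
    for nm,c in(('red',220),('blue',298)):
        fit(nm,M2&~wood&(abs(P[:,1]-c-(P[:,0]-606)*0.1)<34)&(P[:,2]<175))
E
python3 m.py; python3 - <<'E'
import cv2
p=cv2.imread('pics/top0.png');s=cv2.imread('pics/scene0.png')
a=cv2.resize(p[150:290,120:280],None,fx=3.5,fy=3.5,interpolation=2)[:480];b=cv2.resize(p[160:300,310:430],None,fx=3.4,fy=3.4,interpolation=2)
import numpy as np
h=min(len(a),len(b));o=np.hstack([a[:h],b[:h]]);o=cv2.resize(o,None,fx=.8,fy=.8);print(o.shape);cv2.imwrite('pics/crop0.png',o)
E
```

```text
top0
 cradle red centre [ 555.3 -350.1] yaw 10.333632166469958 sep 118.94897213627945 maxz 56.115375077660474 53.30788054550362 meanctr [ 555.6 -351.2] 69 72
 cradle blue centre [ 542.9 -279.1] yaw 10.528704273394004 sep 121.16356385709724 maxz 52.95741874213377 54.642354446270474 meanctr [ 543.  -280.4] 75 73
 cradle yellow centre [ 529.7 -207.9] yaw 10.873870092837041 sep 119.56955070298052 maxz 54.638845442606225 54.91236715448781 meanctr [ 529.9 -208.9] 72 70
 dock ((542.5419921875, -280.9978332519531), (224.98667907714844, 282.0375671386719), 1.4325801134109497)
   yellow 733 dir [1.  0.3 0. ] yaw 15.75847509653972 elev 0.15915541486326132 t [-118.9  -99.3   90.2   91.9] mid [503.3  12.2  26.8] maxz 36.012980510946136
   red 630 dir [ 0.8 -0.1  0.6] yaw -8.661522167467425 elev 37.31923235742491 t [-117.6  -98.3   67.5   68.9] mid [545.8 231.3 102.1] maxz 161.83441496868545
   blue 738 dir [ 0.8 -0.   0.6] yaw -0.21966830500751303 elev 35.63081904426695 t [-120.6 -115.1   75.5   76.9] mid [558.3 304.1  99.9] maxz 164.16269806831292
scene0
 cradle red centre [ 554.7 -350. ] yaw 10
[... 312 characters left out ...]
0343410202 sep 119.3138505818558 maxz 52.63137176191594 53.927722527287415 meanctr [ 529.9 -212.5] 60 48
 dock ((540.071533203125, -278.8177490234375), (240.94557189941406, 242.18997192382812), 5.69341516494751)
   yellow 636 dir [ 1.   0.3 -0. ] yaw 15.439436911025606 elev -0.2052952057751136 t [-114.8  -94.    84.1   85. ] mid [509.6  13.5  26.7] maxz 34.99264544153891
   red 428 dir [ 0.8 -0.1  0.6] yaw -8.309917038507015 elev 34.36890462844616 t [-130.4 -122.3   53.9   55.9] mid [547.2 235.7 104.3] maxz 162.40481321051436
   blue 587 dir [0.8 0.  0.6] yaw 3.4525079307794755 elev 34.14382584055674 t [-137.1 -131.5   61.9   64. ] mid [558.2 301.4  99.4] maxz 165.0286618968537
(381, 774, 3)
```

View pics/crop0.png

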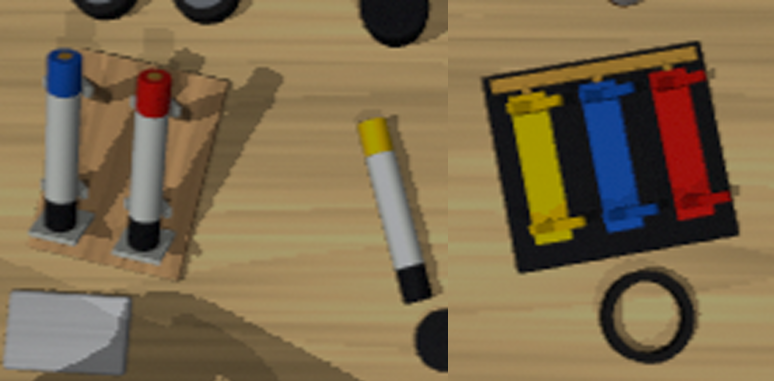

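```bash
cat > m2.py <<'E'
from h import *
np.set_printoptions(suppress=True,precision=2)
import sys
def wands(n):
    p,d,i=load(n);h=cv2.cvtColor(p,cv2.COLOR_BGR2HSV);M=masks(p)
    white=(h[...,1]<50)&(h[...,2]>100)
    v,u=np.mgrid[:420,:560];P=depthpts(d,i,np.c_[u.ravel(),v.ravel()]).reshape(420,560,3)
    zf=(P[...,2]>14)
    out={}
    for c in M:
        reg=(P[...,0]>420)&(P[...,0]<680)&(P[...,1]>-60)&(P[...,1]<360)
        cap=M[c]&reg
        lo=(P[...,2]>60) if c!='yellow' else zf
        m=(cap|(white&reg&lo)).astype(np.uint8);m=cv2.morphologyEx(m,cv2.MORPH_CLOSE,np.ones((3,3)))
        k,l,st,ce=cv2.connectedComponentsWithStats(m)
        vv,uu=np.where(cap);j=np.bincount(l[cap]).argmax()
        m=l==j;v2,u2=np.where(m)
        L=cv2.fitLine(np.c_[u2,v2].astype(np.float32),cv2.DIST_HUBER,0,.01,.01).ravel()
        r=cv2.minAreaRect(np.c_[u2,v2].astype(np.float32))
        # cap end
        cc=np.array([uu.mean(),vv.mean()]);D=L[:2]*np.sign((cc-L[2:])@L[:2])
        t=(np.c_[u2,v2]-L[2:])@D
        out[c]=dict(line=L,end=L[2:]+D*(t.max()+.5),st=L[2:]+D*(t.min()-.5),i=i,n=m.sum(),rect=r,pts=P[m],cap=P[cap])
    return out
T=wands("top0");S=wands("scene0")
for c in T:
    pl=[]
    for w in(T[c],S[c]):
        r=rays(w['i'],np.array([w['end'],w['st']]));nrm=np.cross(r[0],r[1]);nrm/=np.linalg.norm(nrm);pl.append((nrm,nrm@w['i']['origin']))
        print(c,w['n'],'line',w['st'],w['end'],'rect',w['rect'])
    u=np.cross(pl[0][0],pl[1][0]);u/=np.linalg.norm(u);u*=np.sign(u[0])
    A=np.array([pl[0][0],pl[1][0],u]);pts=np.r_[T[c]['pts'],S[c]['pts']];c0=pts.mean(0)
    x=np.linalg.solve(A,[pl[0][1],pl[1][1],u@c0])
    print('  axis through',x,'yaw',np.degrees(np.arctan2(u[1],u[0])),'elev',np.degrees(np.arcsin(u[2])))
    for w in(T[c],S[c]):
        t=(w['pts']-x)@u;q=(w['cap']-x)@u;print('  t',np.percentile(t,[0,2,98,100]),'cap',np.percentile(q,[0,2,98,100]))
        # axis point from ray at end
        r=rays(w['i'],w['end'])[0];
E
python3 m2.py
```

```text
red 551 line [169.67 228.65] [174.64 174.19] rect ((172.60923767089844, 201.47886657714844), (13.08899974822998, 53.462493896484375), 3.094058036804199)
red 387 line [383.25 269.38] [346.35 287.81] rect ((364.8763122558594, 278.7216491699219), (11.981084823608398, 40.20771026611328), 66.03751373291016)
  axis through [576.69 230.92 120.64] yaw -12.865395193962373 elev 35.73479189677953
  t [-90.28 -85.29  56.45 581.56] cap [ -8.26  23.18 581.56 581.56]
  t [-89.26 -84.74  57.08 847.54] cap [26.08 27.62 57.62 59.09]
blue 550 line [139.45 222.47] [142.67 167.36] rect ((143.0, 195.0), (54.0, 16.0), 90.0)
blue 402 line [408.27 292.5 ] [374.02 315.43] rect ((392.3355712890625, 305.9920959472656), (16.926616668701172, 40.030574798583984), 60.75117111206055)
  axis through [592.12 309.32 118.52] yaw -12.950234420233878 elev 35.113245458230395
  t [-88.95 -83.96  58.82 574.68] cap [ 24.37  25.98 574.68 574.68]
  t [-90.55 -80.8   59.9  845.24] cap [28.52 29.3  60.52 60.86]
yellow 533 line [265.33 245.18] [251.74 192.04] rect ((258.5606384277344, 218.6007537841797), (53.84740447998047, 10.07104206085205), 75.65067291259766)
yellow 463 line [310.02 215.46] [289.48 260.96] rect ((299.85980224609375, 238.24639892578125), (10.216473579406738, 48.896636962890625), 24.676864624023438)
  axis through [535.65  21.44  24.98] yaw 14.997966477308038 elev 0.14959268428995617
  t [-117.48  -71.82   67.63   71.02] cap [-117.48 -117.48   70.15   71.02]
  t [-76.14 -70.92  70.03 537.98] cap [38.99 40.97 71.2  71.66]
```

```bash
cat > m3.py <<'E'
from m2 import T,S
from h import *
from scipy.optimize import least_squares
def cyl(pts,x0,u0):
    yaw=np.arctan2(u0[1],u0[0]);el=np.arcsin(u0[2])
    def U(q): return np.array([np.cos(q[3])*np.cos(q[2]),np.cos(q[3])*np.sin(q[2]),np.sin(q[3])])
    # offset in plane x = const (u mostly x)
    def f(q):
        u=U(q);c=np.array([x0[0],q[0],q[1]]);w=pts-c;return np.linalg.norm(np.cross(w,u),axis=1)-15
    s=least_squares(f,[x0[1],x0[2],yaw,el],loss='soft_l1',f_scale=2,x_scale=[1,1,.01,.01])
    return np.array([x0[0],s.x[0],s.x[1]]),U(s.x),f(s.x)
if __name__=="__main__":
  for c,z,e in(('red',112,38),('blue',112,38),('yellow',15,0)):
    for nm,pp in(('top',[T[c]]),('scene',[S[c]]),('both',[T[c],S[c]])):
        pts=np.concatenate([w['pts'] for w in pp]);m=np.median(pts,0);pts=pts[np.linalg.norm(pts-m,axis=1)<110]
        m=pts.mean(0);m[2]-=12;y=np.radians(-12 if e else 15);e_=np.radians(e)
        x,u,r=cyl(pts,m,np.array([np.cos(y)*np.cos(e_),np.sin(y)*np.cos(e_),np.sin(e_)]))
        t=(pts-x)@u; end=np.percentile(t,99.3)
        print(c,nm,x,'yaw',np.degrees(np.arctan2(u[1],u[0])),'elev',np.degrees(np.arcsin(u[2])),'rms',r.std(),'mid',x+u*(end-90))
E
python3 m3.py | grep mid
```

```text
red top [567.34 233.25 105.9 ] yaw -12.282234526284016 elev 38.09113745320827 rms 2.0584865102221386 mid [554.37 236.07  95.49]
red scene [574.41 228.61 111.88] yaw -12.62683154266536 elev 38.10235234081404 rms 1.8684988330069745 mid [554.52 233.07  95.9 ]
red both [570.26 231.26 108.1 ] yaw -12.272523639800529 elev 38.035085437711935 rms 2.1306311049041335 mid [554.63 234.66  95.59]
blue top [584.24 311.55 105.58] yaw -12.47427342678669 elev 37.713478904309405 rms 2.2791666224079314 mid [571.85 314.29  95.77]
blue scene [591.87 307.2  111.69] yaw -11.899330217731928 elev 37.94832875909953 rms 1.975814944416052 mid [572.33 311.32  96.11]
blue both [587.46 309.59 107.92] yaw -12.119774175205038 elev 37.83468113695543 rms 2.2445953919944737 mid [572.19 312.87  95.79]
yellow top [533.71  20.67  14.98] yaw 15.490029586888584 elev -0.08242736014231211 rms 2.0091686494286587 mid [516.21  15.82  15.  ]
yellow scene [536.26  18.94  14.99] yaw 15.633870662432464 elev 0.10847134514086347 rms 1.4944744435296795 mid [517.77  13.76  14.96]
yellow both [534.9   19.81  14.94] yaw 15.526663579724339 elev 0.004998719253431509 rms 1.8827500506650547 mid [516.98  14.84  14.94]
```

```bash
python3 - <<'E'
import bench
print([k for k in dir(bench) if k[0]!='_'])
print(getattr(bench,'nose_length',None))
E
cat > go.py <<'E'
# usage: go.py x y z roll pitch yaw  -> row from measured pose (grasp target is for TCP)
import sys
from bench import *
from h import *
def rel(t,o,s=None):
    s=s or sense();Rc=R(s['tcp_rot']);
    return Rc.T@(np.array(t)-s['tool_pos'])/1000,Ro.from_matrix(Rc.T@R(o)).as_rotvec(degrees=True)
def show(t,o):
    a,b=rel(t,o);print('turn',np.round(b,2),'shift m',np.round(a,4),'dist',np.linalg.norm(a),'ang',np.linalg.norm(b))
def ori(yaw,el):
    "tool x along -u (yaw/elev of wand axis), tool z down square to axis"
    y,e=np.radians(yaw),np.radians(el);u=np.array([np.cos(y)*np.cos(e),np.sin(y)*np.cos(e),np.sin(e)])
    x=-u;z=np.array([np.sin(e)*np.cos(y),np.sin(e)*np.sin(y),-np.cos(e)]);return Ro.from_matrix(np.c_[x,np.cross(z,x),z]).as_euler('xyz',degrees=True),u,z
def tgt(mid,yaw,el,back=0,tipoff=2,along=0):
    "TCP such that grasp point (2 behind TCP) is at mid, then retreat by back along -z tool"
    o,u,z=ori(yaw,el);return np.array(mid)+z*(tipoff-back)+u*along,o
E
python3 - <<'E'
from go import *
s=sense();print(s['time'],ori(-12.3,38)[0])
show(*tgt([554.6,234.7,95.6],-12.3,38,100))
show(*tgt([554.6,234.7,95.6],-12.3,38,0))
E
```

```text
['PlanningError', 'camera_info', 'hand_in', 'nose_length', 'sense', 'snapshot']
17.0
0.15 [180.   38.  167.7]
turn [ -3.5  -37.91  -9.91] shift m [-0.3624 -0.1803  0.0748] dist 0.41164059288884275 ang 39.34304006735814
turn [ -3.5  -37.91  -9.91] shift m [-0.423  -0.1692  0.1536] dist 0.4807578253256447 ang 39.34304006735814
```

Request:
{"method": "jog_arm", "body": {"plan": [[[-3.5, -37.9, -9.9], [-0.362, -0.18, 0.075], 0.3], [[-3.5, -37.9, -9.9], [-0.362, -0.18, 0.075], 0.3], [[-3.5, -37.9, -9.9], [-0.362, -0.18, 0.075], 0.3], [[-3.5, -37.9, -9.9], [-0.362, -0.18, 0.075], 0.3], [[-3.5, -37.9, -9.9], [-0.362, -0.18, 0.075], 0.3], [[-3.5, -37.9, -9.9], [-0.362, -0.18, 0.075], 0.3], [[-3.5, -37.9, -9.9], [-0.362, -0.18, 0.075], 0.3], [[-3.5, -37.9, -9.9], [-0.362, -0.18, 0.075], 0.3], [[-3.5, -37.9, -9.9], [-0.362, -0.18, 0.075], 0.3], [[-3.5, -37.9, -9.9], [-0.362, -0.18, 0.075], 0.3]], "force": 40}}

```text
time: 1.4
tool_pos: [495.3, 249.6, 173.6]
tcp_rot: [179.9, 38.0, 167.7]
ft_force: [-1.1, 0.0, -0.2]
finger_gap: 55.7
```

```bash
cat > shot.py <<'E'
import sys
from bench import *
import cv2,numpy as np,pickle
for a in sys.argv[2:]:
    i=camera_info(a);p,d=snapshot(a);n=a+sys.argv[1]
    cv2.imwrite(f"pics/{n}.png",p);np.save(n+".npy",d);np.save(n+"p.npy",p);pickle.dump(i,open(n+".pkl","wb"))
E
python3 shot.py 1 wrist
python3 - <<'E'
from go import *
s=sense();print(s)
show(*tgt([554.6,234.7,95.6],-12.3,38,100))
show(*tgt([554.6,234.7,95.6],-12.3,38,0))
E
```

```text
{'time': 1.45, 'joint_pos': array([ 38.68784588, -16.05429774, 123.56771626, -36.9563992 ,
        52.51557559, -21.25377262]), 'qd': array([ 0.11943083, -0.00021728,  0.05234928,  0.00932921, -0.14283594,
       -0.16021307]), 'joint_efforts': array([-3.32784327e-01, -3.46501851e+01, -4.91270542e+01, -3.31623897e+00,
       -1.60732616e+00,  1.05911389e-02]), 'tool_pos': array([495.25441335, 249.62435426, 173.51829199]), 'tcp_rot': array([179.86796438,  38.01642676, 167.70457831]), 'ft_force': array([-0.54085073, -0.51534007,  0.56240113]), 'wrist_torque': array([0.02238399, 0.33324519, 0.00278443]), 'finger_gap': 55.42616525199237}
turn [0.13 0.02 0.  ] shift m [-0.0002 -0.0019  0.0011] dist 0.002219696180805093 ang 0.13589949801940707
turn [0.13 0.02 0.  ] shift m [-0.0002 -0.0022  0.1011] dist 0.1010748191790179 ang 0.13589949801940707
```

View pics/wrist1.png

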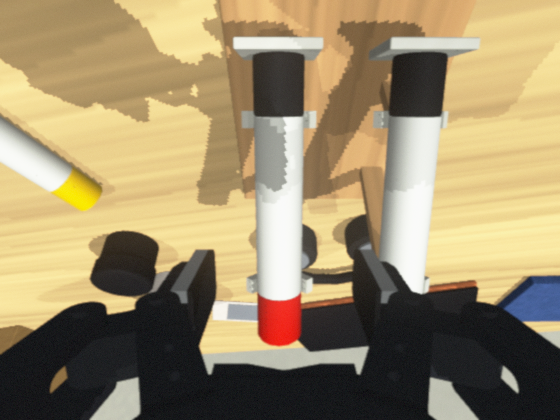

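Wrist view: the red wand runs nearly vertical at columns 253–302, from row 50 to 342, midway between the pads. I'll refine its axis from the depth here.

```bash
cat > wf.py <<'E'
# fit cylinder of a wand in wrist image: wf.py name colour u0 u1 v0 v1 zmin
import sys
from h import *
from m3 import cyl
np.set_printoptions(suppress=True,precision=2)
def wf(n,c,box,x0,yaw,el,tol=22,show=True):
    p,d,i=load(n);u0,u1,v0,v1=box
    v,u=np.mgrid[v0:v1,u0:u1];uv=np.c_[u.ravel(),v.ravel()]
    P=depthpts(d,i,uv);ok=d[uv[:,1],uv[:,0]]>0
    y,e=np.radians(yaw),np.radians(el);ud=np.array([np.cos(y)*np.cos(e),np.sin(y)*np.cos(e),np.sin(e)])
    w=P-np.array(x0);t=w@ud;rad=np.linalg.norm(np.cross(w,ud),axis=1)
    ok&=(rad<tol)&(abs(t)<100);h=cv2.cvtColor(p,cv2.COLOR_BGR2HSV)[uv[:,1],uv[:,0]]
    wh=(h[:,1]<60)&(h[:,2]>90);cap=masks(p)[c][uv[:,1],uv[:,0]]
    core=ok&(abs(t)<42)&wh
    x,U,r=cyl(P[core],np.array(x0,float),ud)
    t=(P-x)@U
    b=[np.percentile(t[cap&ok],q) for q in(1,99)] if (cap&ok).sum()>20 else None
    print(c,'n',core.sum(),'x',x,'yaw',np.degrees(np.arctan2(U[1],U[0])),'el',np.degrees(np.arcsin(U[2])),'rms',r.std(),'cap t',b, 'white t',np.percentile(t[ok&wh],[1,99]),'all',np.percentile(t[ok],[.5,99.5]))
    return x,U
E
python3 - <<'E' | grep n
from wf import *
wf("wrist1","red",(225,330,50,350),[554.6,234.7,95.6],-12.3,38)
wf("wrist1","blue",(365,460,40,285),[572.2,312.9,95.8],-12.3,38)
E
```

```text
red 551 line [169.67 228.65] [174.64 174.19] rect ((172.60923767089844, 201.47886657714844), (13.08899974822998, 53.462493896484375), 3.094058036804199)
red 387 line [383.25 269.38] [346.35 287.81] rect ((364.8763122558594, 278.7216491699219), (11.981084823608398, 40.20771026611328), 66.03751373291016)
blue 550 line [139.45 222.47] [142.67 167.36] rect ((143.0, 195.0), (54.0, 16.0), 90.0)
blue 402 line [408.27 292.5 ] [374.02 315.43] rect ((392.3355712890625, 305.9920959472656), (16.926616668701172, 40.030574798583984), 60.75117111206055)
yellow 533 line [265.33 245.18] [251.74 192.04] rect ((258.5606384277344, 218.6007537841797), (53.84740447998047, 10.07104206085205), 75.65067291259766)
yellow 463 line [310.02 215.46] [289.48 260.96] rect ((299.85980224609375, 238.24639892578125), (10.216473579406738, 48.896636962890625), 24.676864624023438)
red n 6215 x [554.6  233.24  96.21] yaw -12.430339440218178 el 37.974560999799614 rms 0.5302027655253947 cap t [np.float64(54.954048393819704), np.float64(86.07523626151702)] white t [-92.3   55.73] all [-92.32  85.43]
blue n 6165 x [572.2  311.4   96.55] yaw -12.478243078993211 el 38.00290232962477 rms 0.5570384376116004 cap t None white t [-94.68  41.67] all [-95.4   43.11]
```

```bash
sed -i 's/^    print(c,w\[.n.\]/    0 and print(c/' m2.py; python3 - <<'E' | grep '##'
from h import *
p,d,i=load("wrist1")
y,e=np.radians(-12.43),np.radians(38);u=np.array([np.cos(y)*np.cos(e),np.sin(y)*np.cos(e),np.sin(e)]);x=np.array([554.6,233.2,96.2])
for v in list(range(44,60,2))+list(range(104,126,3))+list(range(284,352,3)):
    P=depthpts(d,i,[279,v])[0];print('##',v,p[v,279],'t',np.round((P-x)@u,1),'r',np.round(np.linalg.norm(np.cross(P-x,u)),1))
E
```

```text
## 44 [234 243 242] t -94.7 r 20.2
## 46 [233 242 241] t -93.4 r 22.6
## 48 [214 225 224] t -92.6 r 21.4
## 50 [131 139 140] t -92.3 r 16.6
## 52 [56 58 64] t -91.5 r 15.0
## 54 [52 57 63] t -90.5 r 15.1
## 56 [53 56 60] t -89.4 r 16.1
## 58 [52 59 61] t -88.4 r 16.6
## 104 [55 57 59] t -65.1 r 15.3
## 107 [56 57 60] t -63.5 r 14.5
## 110 [53 55 57] t -61.9 r 15.1
## 113 [45 50 52] t -60.3 r 15.4
## 116 [84 89 89] t -58.7 r 14.8
## 119 [186 195 193] t -57.1 r 15.5
## 122 [187 196 192] t -55.5 r 14.7
## 125 [188 198 194] t -53.8 r 15.0
## 284 [248 250 250] t 42.7 r 15.2
## 287 [248 250 250] t 44.4 r 15.8
## 290 [248 250 249] t 46.9 r 15.1
## 293 [248 250 249] t 49.2 r 14.6
## 296 [248 250 249] t 50.7 r 15.6
## 299 [239 243 245] t 52.7 r 15.7
## 302 [ 46  56 239] t 55.5 r 14.6
## 305 [ 38  48 241] t 57.5 r 14.8
## 308 [ 34  47 241] t 59.9 r 14.3
## 311 [ 34  45 241] t 61.0 r 15.9
## 314 [ 36  46 241] t 63.3 r 15.6
## 317 [ 32  41 241] t 65.3 r 16.0
## 320 [ 32  42 241] t 67.6 r 15.7
## 323 [ 27  40 241] t 69.4 r 16.2
## 326 [ 29  38 241] t 71.0 r 17.1
## 329 [ 27  39 241] t 74.3 r 15.5
## 332 [ 31  39 242] t 76.0 r 16.1
## 335 [ 25  37 242] t 77.9 r 16.5
## 338 [ 22  33 242] t 80.9 r 15.5
## 341 [ 22  35 242] t 83.0 r 15.6
## 344 [ 22  35 241] t 86.0 r 14.6
## 347 [142 208 243] t 435.9 r 462.1
## 350 [181 194 192] t 768.0 r 900.9
```

```bash
python3 - <<'E'
from go import *
show(*tgt([552.8,233.6,94.8],-12.4,38,0))
E
```

```text
turn [0.2  0.02 0.08] shift m [ 0.0015 -0.0036  0.1007] dist 0.1008159208147846 ang 0.21364728660654175
```

Request:
{"method": "jog_arm", "body": {"plan": [[[0.2, 0, 0.1], [0.0015, -0.0035, 0.03], 0.3], [[0.2, 0, 0.1], [0.0015, -0.0035, 0.06], 0.3], [[0.2, 0, 0.1], [0.0015, -0.0035, 0.09], 0.3], [[0.2, 0, 0.1], [0.0015, -0.0035, 0.1], 0.3], [[0.2, 0, 0.1], [0.0015, -0.0035, 0.1], 0.3], [[0.2, 0, 0.1], [0.0015, -0.0035, 0.1], -0.6], [[0.2, 0, 0.1], [0.0015, -0.0035, 0.1], -0.6], [[0.2, 0, 0.1], [0.0015, -0.0035, 0.1], -0.6], [[0.2, 0, 0.1], [0.0015, -0.0035, 0.1], -0.6]], "force": 40}}

```text
time: 2.58
tool_pos: [554.3, 233.6, 95.1]
tcp_rot: [179.9, 38.1, 167.5]
ft_force: [-5.9, 3.0, 4.8]
finger_gap: 29.0
```

```bash
python3 - <<'E'
from go import *
show(*tgt([555.0,-350.5,180],10.6,0,0))
show([480,100,220],[180,19,178])
E
```

```text
turn [ -7.55  37.6  -22.22] shift m [-0.1514 -0.57    0.012 ] dist 0.5899168210326402 ang 44.32480738934506
turn [-4.91 19.06 -9.27] shift m [-0.0428 -0.1462 -0.1255] dist 0.1973793034168299 ang 21.75606626035854
```

Request:
{"method": "jog_arm", "body": {"plan": [[[0, 0, 0], [0, 0, -0.02], -0.6], [[0, 0, 0], [0, 0, -0.06], -0.6], [[0, 0, 0], [0, 0, -0.1], -0.6], [[-2, 8, -4], [-0.02, -0.06, -0.115], -0.6], [[-4, 15, -7], [-0.035, -0.11, -0.125], -0.6], [[-4.9, 19, -9.3], [-0.045, -0.16, -0.12], -0.6], [[-6, 26, -13], [-0.065, -0.22, -0.1], -0.6], [[-6.5, 31, -16], [-0.08, -0.275, -0.08], -0.6], [[-7, 35, -19], [-0.095, -0.33, -0.06], -0.6], [[-7.5, 37.6, -22.2], [-0.11, -0.385, -0.045], -0.6], [[-7.5, 37.6, -22.2], [-0.125, -0.44, -0.03], -0.6], [[-7.5, 37.6, -22.2], [-0.135, -0.495, -0.01], -0.6]]}}

```text
time: 4.08
tool_pos: [538.2, -229.0, 190.1]
tcp_rot: [-179.9, -0.1, -169.5]
ft_force: [2.3, 0.6, -1.4]
finger_gap: 28.9
```

```bash
python3 - <<'E'
from go import *
s=sense();print(s['tool_pos'],s['tcp_rot'],s['joint_pos'],s['finger_gap'],s['ft_force'])
show(*tgt([555.0,-350.5,150],10.6,0,0))
E
```

```text
[ 538.17597932 -229.03380979  190.11461904] [-1.79854299e+02 -1.07392164e-01 -1.69493143e+02] [ -27.96740818    7.07906517   91.82076674   -0.18309065   81.09363866
 -128.44606583] 28.936100390319993 [ 2.25997521  0.64417007 -1.43838156]
turn [-0.15 -0.11 -0.09] shift m [ 0.0055 -0.1224  0.0424] dist 0.12965617676617253 ang 0.20349964452442684
```

Request:
{"method": "jog_arm", "body": {"plan": [[[0, 0, 0], [0.003, -0.05, 0.01], -0.6], [[0, 0, 0], [0.005, -0.1, 0.03], -0.6], [[0, 0, 0], [0.0055, -0.122, 0.042], -0.6], [[0, 0, 0], [0.0055, -0.122, 0.042], -0.6], [[0, 0, 0], [0.0055, -0.122, 0.042], -0.6]]}}

```text
time: 4.7
tool_pos: [554.7, -347.3, 148.4]
tcp_rot: [-179.9, -0.1, -169.5]
ft_force: [0.8, 0.1, -1.1]
finger_gap: 29.1
```

```bash
python3 shot.py 2 top scene wrist; python3 - <<'E'
import cv2,numpy as np
a=cv2.imread('pics/top2.png')[140:290,300:450];b=cv2.imread('pics/scene2.png')[100:250,130:280]
o=np.hstack([cv2.resize(x,(400,400)) for x in(a,b)]);cv2.imwrite('pics/c2.png',o)
E
```

```text
(no output)
```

View pics/c2.png

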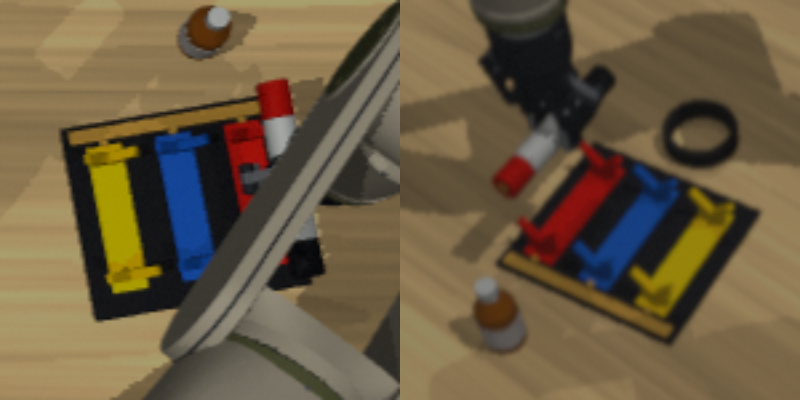

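View pics/wrist2.png

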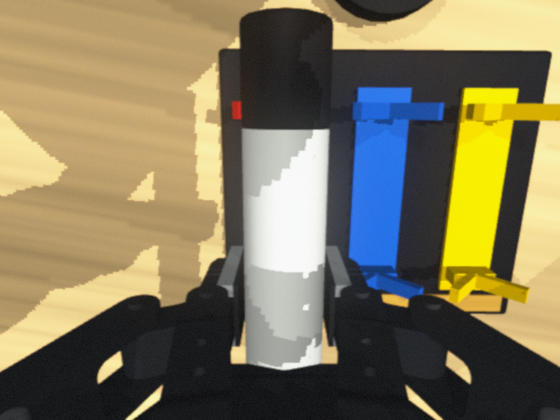

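Wrist view: the wand is gripped level, with its black end at (286,10). The blue and yellow near saddles show at (397,110) and (510,110). I'll measure the held wand and the saddles from this same picture.

```bash
cat > hw.py <<'E'
from h import *
import sys
np.set_printoptions(suppress=True,precision=1)
def held(n,cyaw,box=(200,360,5,250)):
    from m3 import cyl
    from bench import sense
    p,d,i=load(n);v,u=np.mgrid[box[2]:box[3],box[0]:box[1]];uv=np.c_[u.ravel(),v.ravel()];P=depthpts(d,i,uv)
    s=sense();g=s['tool_pos']+np.array([0,0,2]);y=np.radians(cyaw);ud=np.array([np.cos(y),np.sin(y),0])
    w=P-g;t=w@ud;rad=np.linalg.norm(np.cross(w,ud),axis=1);core=(rad<22)&(t>-85)&(t<-18)&(w[:,2]>4)
    x,U,r=cyl(P[core],g,ud)
    t=(P-x)@U;rad=np.linalg.norm(np.cross(P-x,U),axis=1);on=(rad<17.5)&(abs(t)<110)
    V=p[uv[:,1],uv[:,0]].max(1);
    mid=on&(abs(uv[:,0]-np.median(uv[on,0]))<12)
    blk=mid&(V<75);wh=mid&(V>110)
    print('##held',n,'axis at',x,'tcp',s['tool_pos'],'yaw',np.degrees(np.arctan2(U[1],U[0])),'el',np.degrees(np.arcsin(U[2])),'rms',r.std(),'black t',np.percentile(t[blk],[1,99]),'white min',np.percentile(t[wh],1))
    return x,U
def saddles(n,hand_clear=None):
    p,d,i=load(n);v,u=np.mgrid[:420,:560];uv=np.c_[u.ravel(),v.ravel()];P=depthpts(d,i,uv);ok=d.ravel()>0
    for c,m in masks(p).items():
        s=ok&m.ravel()&(P[:,2]>33)&(P[:,2]<60)&(P[:,1]<-150)&(P[:,1]>-420)&(P[:,0]<530)
        Q=P[s]
        if len(Q)<50: continue
        # rotate in dock yaw
        a=np.radians(10.6);e1=np.array([np.cos(a),np.sin(a)]);e2=np.array([-np.sin(a),np.cos(a)])
        A,B=Q[:,:2]@e1,Q[:,:2]@e2;top=Q[:,2]>45
        c1=(np.percentile(A,1)+np.percentile(A,99))/2;c2=(np.percentile(B,.5)+np.percentile(B,99.5))/2
        print('##near saddle',n,c,len(Q),'centre',c1*e1+c2*e2,'-> cradle',c1*e1+c2*e2+60*e1,'width x',np.ptp(np.percentile(A,[1,99])),'y',np.ptp(np.percentile(B,[.5,99.5])),'zmax',np.percentile(Q[:,2],98))
        # strip yaw
        s=ok&m.ravel()&(P[:,2]>8)&(P[:,2]<20)&(P[:,1]<-150)&(P[:,1]>-420)&(P[:,0]<640)
        L=cv2.fitLine(P[s][:,:2].astype(np.float32),cv2.DIST_HUBER,0,.01,.01).ravel()
        print('##  strip yaw',np.degrees(np.arctan(L[1]/L[0])),'median z',np.median(P[s][:,2]))
if __name__=="__main__":
    held(sys.argv[1],10.6);saddles(sys.argv[1])
E
python3 hw.py wrist2 | grep '##'
```

```text
##held wrist2 axis at [ 555.24 -347.53  149.79] tcp [ 555.24 -347.1   149.08] yaw 10.103100675140821 el 2.0408489578017552 rms 0.5483105692022977 black t [-89.6  -57.41] white min -56.56467251693128
##near saddle wrist2 red 143 centre [ 500.11 -386.79] -> cradle [ 559.09 -375.75] width x 9.19715450967476 y 5.339403616683001 zmax 52.084947648625594
##  strip yaw -80.08811 median z 8.645405808007013
##near saddle wrist2 blue 1292 centre [ 482.89 -292.25] -> cradle [ 541.86 -281.22] width x 9.93615966177191 y 53.088484687613686 zmax 51.57056103131673
##  strip yaw 10.739579 median z 12.776800874588446
##near saddle wrist2 yellow 1178 centre [ 470.56 -223.53] -> cradle [ 529.54 -212.49] width x 9.754642320172024 y 49.07203489897523 zmax 51.3347603329956
##  strip yaw 9.5088415 median z 12.831522148457395
```

```bash
cat > cap.py <<'E'
from h import *
import sys
def cap(n,c,ymin=-420,ymax=-150,zmin=60,zmax=260):
    p,d,i=load(n);v,u=np.mgrid[:420,:560];uv=np.c_[u.ravel(),v.ravel()];P=depthpts(d,i,uv)
    s=masks(p)[c].ravel()&(d.ravel()>0)&(P[:,2]>zmin)&(P[:,2]<zmax)&(P[:,1]>ymin)&(P[:,1]<ymax)&(P[:,0]<720)&(P[:,0]>400)
    return P[s]
if __name__=="__main__":
    n,c,x,y,z,yaw=sys.argv[1],sys.argv[2],*map(float,sys.argv[3:8])
    a=np.radians(yaw);u=np.array([np.cos(a),np.sin(a),0]);w=np.array([-np.sin(a),np.cos(a),0])
    zr=(60,260) if z>65 else (30,75)
    Q=cap(n,c,zmin=zr[0],zmax=zr[1])-[x,y,z]
    print(len(Q),'t',np.percentile(Q@u,[1,50,99]),'lat',np.percentile(Q@w,[2,98]),'z',np.percentile(Q[:,2],[2,98]))
E
python3 cap.py scene2 red 555.6 -347.4 149.8 10.3;python3 cap.py top2 red 555.6 -347.4 149.8 10.3
```

```text
123 t [57.82488695 75.1542729  89.45772484] lat [-7.9393507  14.61465792] z [-1.02001863 18.79314264]
166 t [-4.40659651 70.41147889 87.58842531] lat [-9.6496547  67.24637816] z [ 5.37883877 79.03263095]
```

Request:
{"method": "jog_arm", "body": {"plan": [[[0, 2, -0.5], [0.0007, -0.004, 0.02], -0.6], [[0, 2, -0.5], [0.0007, -0.004, 0.05], -0.6], [[0, 2, -0.5], [0.0007, -0.004, 0.07], -0.6], [[0, 2, -0.5], [0.0007, -0.004, 0.08], -0.6], [[0, 2, -0.5], [0.0007, -0.004, 0.08], -0.6]]}}

```text
time: 5.48
tool_pos: [554.4, -351.9, 67.7]
tcp_rot: [-179.9, -2.2, -169.0]
ft_force: [-0.5, 0.7, -0.3]
finger_gap: 28.9
```

```bash
python3 shot.py 3 scene wrist; python3 hw.py wrist3 | grep '##';python3 cap.py scene3 red 555.6 -351.4 69.8 10.6; python3 - <<'E'
import cv2,numpy as np
a=cv2.imread('pics/wrist3.png');b=cv2.imread('pics/scene3.png')[100:240,140:280]
o=np.hstack([cv2.resize(x,(int(x.shape[1]*400/x.shape[0]*.75) if k==0 else 400,400)) for k,x in enumerate((a,b))]);cv2.imwrite('pics/c3.png',o[:,:800])
E
```

```text
##held wrist3 axis at [ 555.23 -352.72   69.42] tcp [ 555.23 -352.68   69.27] yaw 10.550155961254655 el 0.013950535057981184 rms 0.5472546163595647 black t [-89.95 -57.73] white min -57.114580037069864
##near saddle wrist3 red 1233 centre [ 495.69 -363.02] -> cradle [ 554.67 -351.98] width x 9.696310803547306 y 53.41687448085793 zmax 51.902453672492925
##  strip yaw -85.26212 median z 8.71182698788381
##near saddle wrist3 blue 2943 centre [ 483.03 -292.36] -> cradle [ 542.   -281.33] width x 9.810782789158225 y 53.004682825793054 zmax 51.51493460892359
##  strip yaw 8.537014 median z 12.75909542847748
121 t [ 0.9233138  74.23206077 88.76729852] lat [-7.67945901 27.24187127] z [-8.44894586 15.96605582]
```

View pics/c3.png

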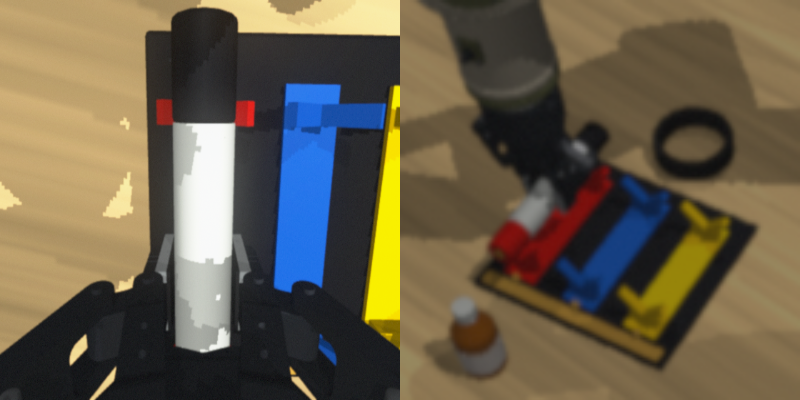

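Request:
{"method": "jog_arm", "body": {"plan": [[[0, 0, 0], [0, 0.0005, 0.008], -0.6], [[0, 0, 0], [0, 0.0005, 0.014], -0.6], [[0, 0, 0], [0, 0.0005, 0.0175], -0.6], [[0, 0, 0], [0, 0.0005, 0.0195], -0.6], [[0, 0, 0], [0, 0.0005, 0.0195], -0.6]]}}

```text
time: 6.2
tool_pos: [553.8, -352.1, 48.8]
tcp_rot: [-179.9, -2.1, -169.0]
ft_force: [-0.1, -0.2, -0.1]
finger_gap: 28.8
```

```bash
python3 shot.py 4 wrist; python3 hw.py wrist4 | grep '##held'; python3 -c "
from bench import *
s=sense();print(s['tool_pos'],s['tcp_rot'],s['ft_force'],s['wrist_torque'])"
```

```text
##held wrist4 axis at [ 553.76 -352.56   49.53] tcp [ 553.76 -352.09   48.74] yaw 10.259609402392174 el -0.09995800808727166 rms 0.537207850687815 black t [-89.64 -57.38] white min -56.73013687296849
[ 553.76438951 -352.08622854   48.74269101] [-179.88140179   -2.14152221 -169.0223271 ] [-1.51115591  0.60269518  1.16811184] [ 0.00449276  0.27616239 -0.22452169]
```

Request:
{"method": "jog_arm", "body": {"plan": [[[0, 0, 0], [-0.0007, 0, 0.001], -0.6], [[0, 0, 0], [-0.0007, 0, 0.001], -0.6]]}}

```text
time: 6.5
tool_pos: [554.1, -352.2, 48.5]
tcp_rot: [-179.9, -2.2, -169.0]
ft_force: [-7.1, 1.6, 8.7]
finger_gap: 28.7
```

Request:
{"method": "jog_arm", "body": {"plan": [[[0, 0, 0], [0, 0, 0], 0.2], [[0, 0, 0], [0, 0, 0], 0.2], [[0, 0, 0], [0, 0, 0], 0.2], [[0, 0, 0], [0, 0, -0.02], 0.2], [[0, 0, 0], [0, 0, -0.07], 0.2], [[0, 0, 0], [0, 0, -0.12], 0.2], [[0, 0, 0], [0, 0.03, -0.15], 0.2]]}}

```text
time: 7.38
tool_pos: [555.5, -323.0, 203.0]
tcp_rot: [-179.6, -1.9, -169.1]
ft_force: [0.5, -0.1, 0.3]
finger_gap: 51.4
```

```bash
python3 shot.py 5 wrist scene; python3 cap.py scene5 red 555.2 -351.7 49 10.6; python3 - <<'E'
from go import *
print(sense()['tool_pos'])
# blue wand from wrist1 fit, mid shifted -2.4 along axis ; blue pregrasp
t,o=tgt([570.4,311.8,95.1],-12.4,38,100);show(t,o)
E
python3 - <<'E'
import cv2,numpy as np
a=cv2.imread('pics/wrist5.png');b=cv2.imread('pics/scene5.png')[100:240,140:280]
o=np.hstack([cv2.resize(a,(400,300)),cv2.resize(b,(300,300))]);cv2.imwrite('pics/c5.png',o)
E
```

```text
156 t [-63.07395931  68.587296    88.95612976] lat [-21.72815989  24.72755532] z [-10.31333602  17.10815721]
[ 556.79493823 -320.52838904  204.76969661]
turn [  7.02 -39.06  22.9 ] shift m [-0.0803  0.6422  0.0249] dist 0.6476872169957372 ang 45.82094118386362
```

View pics/c5.png

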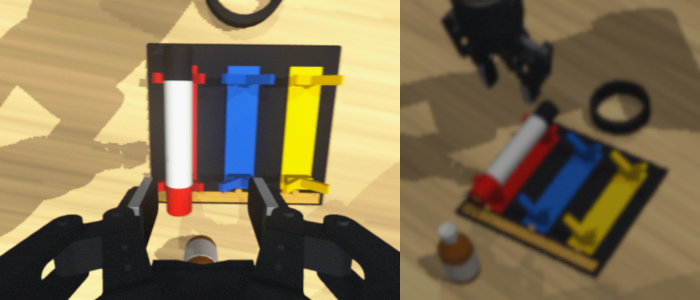

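Request:
{"method": "jog_arm", "body": {"plan": [[[0.5, -2, 1], [-0.008, 0.05, -0.01], 0.3], [[1, -5, 3], [-0.015, 0.11, -0.02], 0.3], [[1.5, -10, 6], [-0.022, 0.17, -0.02], 0.3], [[2.5, -15, 9], [-0.03, 0.23, -0.02], 0.3], [[3.5, -20, 12], [-0.038, 0.29, -0.02], 0.3], [[4.5, -25, 15], [-0.046, 0.35, -0.01], 0.3], [[5.5, -30, 18], [-0.054, 0.41, 0], 0.3], [[6, -34, 20], [-0.062, 0.47, 0], 0.3], [[6.5, -37, 22], [-0.07, 0.53, 0.01], 0.3], [[7, -39, 23], [-0.078, 0.59, 0.018], 0.3], [[7, -39, 23], [-0.08, 0.642, 0.025], 0.3], [[7, -39, 23], [-0.08, 0.642, 0.025], 0.3]]}}

```text
time: 8.98
tool_pos: [507.8, 327.8, 166.5]
tcp_rot: [179.9, 37.3, 167.7]
ft_force: [-0.1, -0.1, 0.0]
finger_gap: 55.4
```

Request:
{"method": "jog_arm", "body": {"plan": [[[0, 0, 0], [0, 0, 0], 0.3], [[0, 0, 0], [0, 0, 0], 0.3]]}}

```text
time: 9.22
tool_pos: [509.9, 322.8, 168.7]
tcp_rot: [179.8, 37.4, 167.2]
ft_force: [0.2, -0.2, 0.9]
finger_gap: 55.6
```

```bash
python3 shot.py 6 wrist; python3 - <<'E' | grep -E "^blue n|turn|\]$"
from wf import *
from go import *
print(sense()['tool_pos'],sense()['tcp_rot'])
p,d,i=load("wrist6");print(proj(i,[[570.4,311.8,95.1]])[0])
x,u=wf("wrist6","blue",(225,340,20,400),[570.4,311.8,95.1],-12.4,38)
show(*tgt([570.4,311.8,95.1],-12.4,38,0))
E
python3 hw.py wrist5 | grep near
```

```text
t [-90.28 -85.29  56.45 581.56] cap [ -8.26  23.18 581.56 581.56]
  t [-89.26 -84.74  57.08 847.54] cap [26.08 27.62 57.62 59.09]
  t [-88.95 -83.96  58.82 574.68] cap [ 24.37  25.98 574.68 574.68]
  t [-90.55 -80.8   59.9  845.24] cap [28.52 29.3  60.52 60.86]
  t [-117.48  -71.82   67.63   71.02] cap [-117.48 -117.48   70.15   71.02]
  t [-76.14 -70.92  70.03 537.98] cap [38.99 40.97 71.2  71.66]
[509.98 322.73 168.88] [179.72  37.45 167.14]
[287.59 217.37]
blue n 6284 x [570.4  311.68  95.13] yaw -12.475015173036288 el 38.00442396479311 rms 0.5176820461075421 cap t [np.float64(56.606305886991095), np.float64(88.35163739826105)] white t [-93.71  56.71] all [-94.21  87.2 ]
turn [-0.01 -0.55 -0.37] shift m [-0.   0.   0.1] dist 0.09798291880536594 ang 0.6615846196881504
  return _methods._mean(a, axis=axis, dtype=dtype,
  ret = ret.dtype.type(ret / rcount)
  ret = _var(a, axis=axis, dtype=dtype, out=out, ddof=ddof,
  arrmean = um.true_divide(arrmean, div, out=arrmean,
  ret = ret.dtype.type(ret / rcount)
Traceback (most recent call last):
  File "hw.py", line 33, in <module>
    held(sys.argv[1],10.6);saddles(sys.argv[1])
    ~~~~^^^^^^^^^^^^^^^^^^
  File "hw.py", line 15, in held
    print('##held',n,'axis at',x,'tcp',s['tool_pos'],'yaw',np.degrees(np.arctan2(U[1],U[0])),'el',np.degrees(np.arcsin(U[2])),'rms',r.std(),'black t',np.percentile(t[blk],[1,99]),'white min',np.percentile(t[wh],1))
                                                                                                                                                      ~~~~~~~~~~~~~^^^^^^^^^^^^^^^
IndexError: index -1 is out of bounds for axis 0 with size 0
```

View pics/wrist6.png

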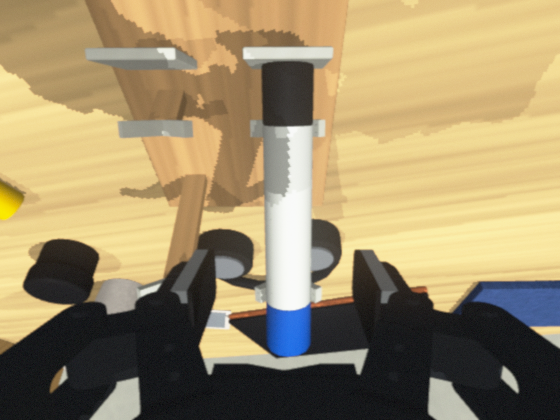

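Request:
{"method": "jog_arm", "body": {"plan": [[[0, -0.5, -0.4], [0, 0, 0.03], 0.3], [[0, -0.5, -0.4], [0, 0, 0.06], 0.3], [[0, -0.5, -0.4], [0.0005, 0, 0.09], 0.3], [[0, -0.5, -0.4], [0.0005, 0, 0.098], 0.3], [[0, -0.5, -0.4], [0.0005, 0, 0.098], 0.3], [[0, -0.5, -0.4], [0.0005, 0, 0.098], -0.6], [[0, -0.5, -0.4], [0.0005, 0, 0.098], -0.6], [[0, -0.5, -0.4], [0.0005, 0, 0.098], -0.6], [[0, -0.5, -0.4], [0.0005, 0, 0.098], -0.6]]}}

```text
time: 10.4
tool_pos: [567.5, 312.6, 91.7]
tcp_rot: [180.0, 38.0, 167.8]
ft_force: [-5.6, 0.4, 6.9]
finger_gap: 28.9
```

```bash
python3 - <<'E'
from go import *
print(sense()['tool_pos'],sense()['tcp_rot'])
show(*tgt([542.2,-280.9,150],10.6,0,0))
E
sed -i 's/^    held(sys.argv\[1\],10.6);/    len(sys.argv)>2 or held(sys.argv[1],10.6);/' hw.py; python3 hw.py wrist5 x| grep near
```

```text
[567.46530895 312.59601144  91.6937188 ] [179.95132032  38.00977628 167.75689113]
turn [ -7.53  37.51 -21.98] shift m [-0.1144 -0.5854  0.0174] dist 0.5966961108775879 ang 44.119006723145496
##near saddle wrist5 red 410 centre [ 495.5 -362.5] -> cradle [ 554.5 -351.5] width x 9.872635295596012 y 52.56990540231595 zmax 54.101868840769086
##near saddle wrist5 blue 843 centre [ 482.9 -291.8] -> cradle [ 541.8 -280.8] width x 9.812037402521867 y 52.535187178684794 zmax 51.67296905079943
##near saddle wrist5 yellow 826 centre [ 470.3 -221.6] -> cradle [ 529.2 -210.6] width x 9.607628070614055 y 52.939675850024 zmax 51.540191155010575
```

Request:
{"method": "jog_arm", "body": {"plan": [[[0, 0, 0], [0, 0, -0.02], -0.6], [[0, 0, 0], [0, 0, -0.06], -0.6], [[0, 0, 0], [0, 0, -0.1], -0.6], [[-2, 8, -4], [-0.02, -0.06, -0.115], -0.6], [[-4, 15, -7], [-0.035, -0.11, -0.125], -0.6], [[-4.9, 19, -9.3], [-0.045, -0.16, -0.12], -0.6], [[-6, 26, -13], [-0.06, -0.22, -0.1], -0.6], [[-6.5, 31, -16], [-0.075, -0.275, -0.08], -0.6], [[-7, 35, -19], [-0.085, -0.33, -0.06], -0.6], [[-7.5, 37.5, -22], [-0.095, -0.385, -0.045], -0.6], [[-7.5, 37.5, -22], [-0.1, -0.44, -0.03], -0.6], [[-7.5, 37.5, -22], [-0.105, -0.495, -0.015], -0.6]]}}

```text
time: 11.9
tool_pos: [533.0, -164.2, 170.4]
tcp_rot: [-179.9, -0.1, -169.4]
ft_force: [0.8, 0.6, 0.1]
finger_gap: 28.6
```

```bash
python3 - <<'E'
from go import *
print(sense()['tool_pos'],sense()['tcp_rot'])
show(*tgt([542.2,-280.9,150],10.6,0,0))
E
```

```text
[ 532.99950014 -164.18058083  170.36704838] [-1.79915410e+02 -1.25113867e-01 -1.69406002e+02]
turn [-0.08 -0.13 -0.01] shift m [ 0.0124 -0.1164  0.0226] dist 0.11919881233678417 ang 0.15114185329050897
```

Request:
{"method": "jog_arm", "body": {"plan": [[[0, 0, 0], [0.006, -0.05, 0.005], -0.6], [[0, 0, 0], [0.011, -0.1, 0.015], -0.6], [[0, 2, 0], [0.012, -0.117, 0.0225], -0.6], [[0, 2, 0], [0.012, -0.117, 0.0225], -0.6], [[0, 2, 0], [0.012, -0.117, 0.0225], -0.6]]}}

```text
time: 12.52
tool_pos: [542.8, -278.6, 148.3]
tcp_rot: [-179.9, -2.1, -169.4]
ft_force: [-0.6, -0.3, -0.9]
finger_gap: 28.7
```

```bash
python3 shot.py 7 wrist scene; python3 hw.py wrist7| grep '##'; python3 cap.py scene7 blue 542 -280.9 150 10.6;  python3 -c "
from go import *
s=sense();print(s['tool_pos'],s['tcp_rot'])"
```

```text
##held wrist7 axis at [ 542.96 -279.    149.29] tcp [ 542.96 -278.53  148.82] yaw 10.037933349846424 el 0.17154159861611384 rms 0.5439265452374651 black t [-84.5  -52.16] white min -51.233382671591876
##near saddle wrist7 red 595 centre [ 494.92 -362.28] -> cradle [ 553.9  -351.25] width x 11.203729697817437 y 51.627070244825006 zmax 52.127866893108425
##  strip yaw 9.9192 median z 12.701731380701915
##near saddle wrist7 blue 72 centre [ 487.43 -317.19] -> cradle [ 546.41 -306.15] width x 9.348906695979338 y 2.8905484645279103 zmax 50.68714878211229
##  strip yaw 11.0499525 median z 8.824197190806217
##near saddle wrist7 yellow 1226 centre [ 470.24 -221.66] -> cradle [ 529.22 -210.62] width x 9.527150033441444 y 52.43612604901199 zmax 51.440576769824474
##  strip yaw 11.107931 median z 12.79367019753596
118 t [13.71695132 82.05674317 96.76331022] lat [-4.26978684 16.47158303] z [-2.23270661 16.53162694]
[ 542.95547148 -278.53083794  148.82110879] [-179.90583353   -2.08036783 -169.36635195]
```

View pics/wrist7.png

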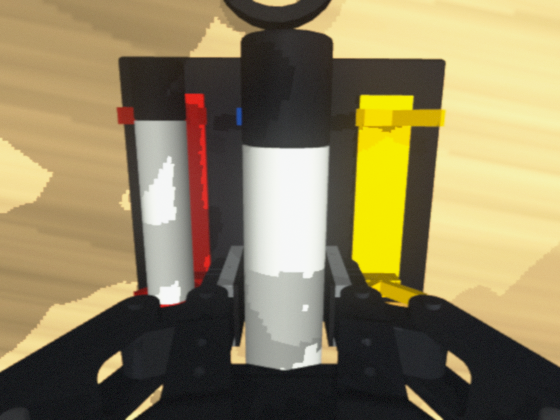

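Request:
{"method": "jog_arm", "body": {"plan": [[[0, 0, -0.5], [0.0065, -0.0017, 0.02], -0.6], [[0, 0, -0.5], [0.0065, -0.0017, 0.05], -0.6], [[0, 0, -0.5], [0.0065, -0.0017, 0.075], -0.6], [[0, 0, -0.5], [0.0065, -0.0017, 0.08], -0.6], [[0, 0, -0.5], [0.0065, -0.0017, 0.08], -0.6]]}}

```text
time: 13.25
tool_pos: [533.4, -282.9, 68.3]
tcp_rot: [-180.0, -2.2, -168.9]
ft_force: [0.2, -0.4, -0.7]
finger_gap: 28.5
```

```bash
python3 shot.py 8 wrist scene; python3 hw.py wrist8| grep '##'; python3 cap.py scene8 blue 542 -280.9 69.5 10.6
```

```text
##held wrist8 axis at [ 534.45 -283.11   69.28] tcp [ 534.45 -283.53   69.86] yaw 10.46872140804016 el 0.11998596079494887 rms 0.5478186785376977 black t [-85.17 -53.07] white min -52.206095108348435
##near saddle wrist8 red 1254 centre [ 494.93 -362.23] -> cradle [ 553.91 -351.2 ] width x 11.196427410539286 y 51.98870141803627 zmax 51.871727629313355
##  strip yaw 9.714647 median z 12.724927116807294
##near saddle wrist8 blue 1187 centre [ 482.95 -292.22] -> cradle [ 541.92 -281.19] width x 9.816383860374458 y 53.5267763306598 zmax 51.77273955270364
##  strip yaw -85.25237 median z 8.912919122341904
##near saddle wrist8 yellow 2829 centre [ 470.25 -222.  ] -> cradle [ 529.22 -210.96] width x 9.952122035451282 y 51.90440147686013 zmax 51.506235143862376
##  strip yaw 8.6152525 median z 12.780441291833668
132 t [-13.44216272  71.74686921  87.35336611] lat [-11.51388204  26.75951066] z [-5.75377299 18.00133079]
```

Request:
{"method": "jog_arm", "body": {"plan": [[[0, 0, 0], [-0.0035, 0.0005, 0.008], -0.6], [[0, 0, 0], [-0.0035, 0.0005, 0.014], -0.6], [[0, 0, 0], [-0.0035, 0.0005, 0.0175], -0.6], [[0, 0, 0], [-0.0035, 0.0005, 0.0193], -0.6], [[0, 0, 0], [-0.0035, 0.0005, 0.0195], -0.6], [[0, 0, 0], [-0.0035, 0.0005, 0.02], -0.6], [[0, 0, 0], [-0.0035, 0.0005, 0.02], -0.6]]}}

```text
time: 14.22
tool_pos: [536.4, -282.2, 48.7]
tcp_rot: [-179.9, -2.1, -168.9]
ft_force: [0.3, 0.7, 1.0]
finger_gap: 28.7
```

```bash
python3 shot.py 9 wrist; python3 hw.py wrist9| grep '##held';python3 -c "
from bench import *
s=sense();print(s['tool_pos'],s['tcp_rot'],s['ft_force'],s['wrist_torque'])"
```

```text
##held wrist9 axis at [ 536.45 -282.61   49.71] tcp [ 536.45 -282.19   48.72] yaw 10.365678967844048 el -0.10352486589905728 rms 0.5397345268019841 black t [-84.06 -51.96] white min -51.107841372651585
[ 536.4477959  -282.18802492   48.7207746 ] [-179.92300886   -2.11706859 -168.94295183] [-1.15179255  0.28682093  0.91569907] [ 0.10306914  0.14168291 -0.1198521 ]
```

Request:
{"method": "jog_arm", "body": {"plan": [[[0, 0, 0], [0, 0, 0.001], -0.6], [[0, 0, 0], [0, 0, 0.001], -0.6], [[0, 0, 0], [0, 0, 0.0005], 0.2], [[0, 0, 0], [0, 0, 0.0005], 0.2], [[0, 0, 0], [0, 0, 0.0005], 0.2], [[0, 0, 0], [0, 0, -0.02], 0.2], [[0, 0, 0], [0, 0, -0.07], 0.2], [[0, 0, 0], [0, 0, -0.12], 0.2], [[0, 0, 0], [0, 0, -0.15], 0.2], [[0, 0, 0], [0, 0, -0.15], 0.2]]}}

```text
time: 15.52
tool_pos: [544.0, -282.1, 204.0]
tcp_rot: [-179.6, -1.8, -168.9]
ft_force: [0.6, -0.5, 0.5]
finger_gap: 51.3
```

```bash
python3 shot.py 10 wrist scene; python3 - <<'E'
from go import *
print(sense()['tool_pos'])
# yellow: grasp TCP z = 21 ; pregrasp 120 above
y=[516.5,14.8]
show(*tgt([*y,23+130],15.5,0,0))
import cv2
a=cv2.imread('pics/wrist10.png');b=cv2.imread('pics/scene10.png')[100:240,140:280]
o=np.hstack([cv2.resize(a,(400,300)),cv2.resize(b,(300,300))]);cv2.imwrite('pics/c10.png',o)
E
```

```text
[ 541.91980848 -280.95274045  199.08024155]
turn [-0.03 -2.08 -4.43] shift m [-0.0335  0.2952  0.0463] dist 0.300711755300807 ang 4.899386138130365
```

View pics/c10.png

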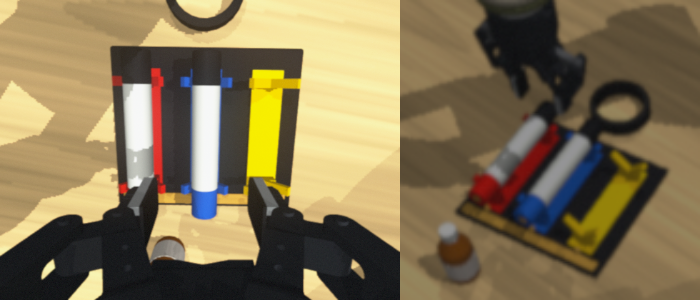

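Request:
{"method": "jog_arm", "body": {"plan": [[[0, -0.5, -1], [-0.006, 0.05, 0], 0.3], [[0, -1, -2], [-0.012, 0.11, 0.01], 0.3], [[0, -1.5, -3], [-0.02, 0.17, 0.02], 0.3], [[0, -2, -4.4], [-0.027, 0.23, 0.03], 0.3], [[0, -2, -4.4], [-0.033, 0.28, 0.04], 0.3], [[0, -2, -4.4], [-0.0335, 0.295, 0.046], 0.3], [[0, -2, -4.4], [-0.0335, 0.295, 0.046], 0.3], [[0, -2, -4.4], [-0.0335, 0.295, 0.046], 0.3]]}}

```text
time: 16.62
tool_pos: [516.5, 13.4, 150.8]
tcp_rot: [-180.0, -0.1, -164.6]
ft_force: [0.5, -0.3, 0.3]
finger_gap: 55.6
```

```bash
python3 shot.py 11 wrist; python3 - <<'E' | grep -E "^yellow n|turn|##"
from wf import *
from go import *
print('##',sense()['tool_pos'],sense()['tcp_rot'])
x,u=wf("wrist11","yellow",(150,420,0,400),[516.5,14.8,15],15.5,0)
show(*tgt([516.5,14.8,23],15.5,0,0))
E
```

```text
## [516.74  13.23 151.01] [-179.99   -0.12 -164.62]
yellow n 4691 x [516.5   13.63  15.38] yaw 15.424799098442634 el -0.08657444956588149 rms 0.6238464926348415 cap t [np.float64(58.5280722667068), np.float64(89.75087494993413)] white t [-54.41  55.86] all [-98.89  90.04]
turn [-0.01 -0.12 -0.12] shift m [-0.    0.    0.13] dist 0.13002288926955624 ang 0.17311415528598398
```

View pics/wrist11.png

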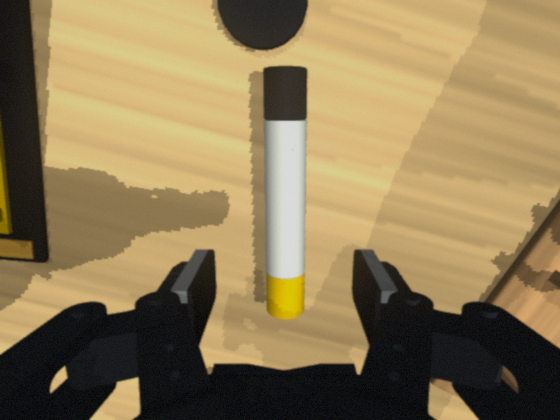

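Request:
{"method": "jog_arm", "body": {"plan": [[[0, 0, 0], [-0.001, 0.0005, 0.04], 0.3], [[0, 0, 0], [-0.001, 0.0005, 0.08], 0.3], [[0, 0, 0], [-0.001, 0.0005, 0.11], 0.3], [[0, 0, 0], [-0.001, 0.0005, 0.125], 0.3], [[0, 0, 0], [-0.001, 0.0005, 0.13], 0.3], [[0, 0, 0], [-0.001, 0.0005, 0.13], 0.3], [[0, 0, 0], [-0.001, 0.0005, 0.13], -0.6], [[0, 0, 0], [-0.001, 0.0005, 0.13], -0.6], [[0, 0, 0], [-0.001, 0.0005, 0.13], -0.6], [[0, 0, 0], [-0.001, 0.0005, 0.13], -0.6]]}}

```text
time: 17.92
tool_pos: [518.0, 15.3, 22.3]
tcp_rot: [-180.0, -0.0, -164.5]
ft_force: [-1.9, 0.1, 6.5]
finger_gap: 28.5
```

```bash
python3 - <<'E'
from go import *
print(sense()['tool_pos'],sense()['tcp_rot'])
# wand axis is ~7.6 below grasp point
show(*tgt([529.2,-210.7,157],10.6,0,0))
E
```

```text
[518.04217557  15.30469784  22.28667006] [-1.79965049e+02 -4.59904366e-03 -1.64526095e+02]
turn [-0.04 -0.    4.87] shift m [ 0.0496 -0.2209 -0.1326] dist 0.2623269876227818 ang 4.874034146158854
```

Request:
{"method": "jog_arm", "body": {"plan": [[[0, 0, 0], [0, 0, -0.02], -0.6], [[0, 0, 0], [0, 0, -0.06], -0.6], [[0, 0, 0], [0, 0, -0.11], -0.6], [[0, 0, 1], [0.01, -0.04, -0.132], -0.6], [[0, 0, 2], [0.022, -0.1, -0.132], -0.6], [[0, 0, 4], [0.036, -0.16, -0.132], -0.6], [[0, 0, 4.9], [0.049, -0.21, -0.132], -0.6], [[0, 0, 4.9], [0.0495, -0.221, -0.132], -0.6], [[0, 0, 4.9], [0.0495, -0.221, -0.132], -0.6], [[0, 0, 4.9], [0.0495, -0.221, -0.132], -0.6]]}}

```text
time: 19.18
tool_pos: [528.4, -209.4, 152.7]
tcp_rot: [180.0, -0.1, -169.4]
ft_force: [0.0, -0.8, -1.8]
finger_gap: 28.5
```

```bash
python3 shot.py 12 wrist scene; sed -i "s/'tool_pos'\]+np.array(\[0,0,2\])/'tool_pos']+np.array([0,0,DZ])/;s/^import sys/import sys\nDZ=2/" hw.py; sed -i 's/DZ=2/DZ=-6/' hw.py; python3 hw.py wrist12| grep '##'; python3 cap.py scene12 yellow 529.2 -210.7 149 10.6;  python3 -c "
from go import *
s=sense();print(s['tool_pos'],s['tcp_rot'],s['finger_gap'])"
```

```text
##held wrist12 axis at [ 528.54 -209.82  145.69] tcp [ 528.54 -209.34  152.85] yaw 10.615393255412384 el -0.22629424778217197 rms 0.5406530957031274 black t [-89.72 -57.64] white min -56.709479766512246
##near saddle wrist12 red 473 centre [ 494.6  -361.49] -> cradle [ 553.58 -350.45] width x 11.359551747181229 y 50.69390290137028 zmax 51.96182771148605
##  strip yaw 10.971399 median z 12.742642616400246
##near saddle wrist12 blue 605 centre [ 482.88 -291.99] -> cradle [ 541.86 -280.96] width x 9.975655091756664 y 53.331387223804086 zmax 51.84091215101359
##  strip yaw 10.059425 median z 12.71918429006945
109 t [58.43630693 73.90899301 88.92440082] lat [-4.8111042 16.1929437] z [-0.73368053 12.96260882]
[ 528.53576171 -209.33969148  152.84658412] [ 1.79975409e+02 -1.35166623e-01 -1.69331771e+02] 28.431514134382237
```

View pics/wrist12.png

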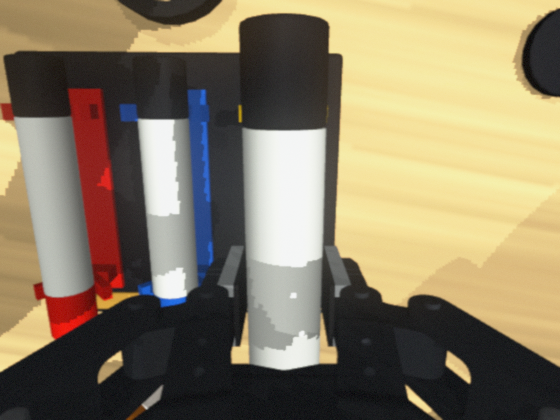

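Request:
{"method": "jog_arm", "body": {"plan": [[[0, -0.2, 0], [0, -0.001, 0.02], -0.6], [[0, -0.2, 0], [0, -0.001, 0.05], -0.6], [[0, -0.2, 0], [0, -0.001, 0.07], -0.6], [[0, -0.2, 0], [0, -0.001, 0.077], -0.6], [[0, -0.2, 0], [0, -0.001, 0.077], -0.6]]}}

```text
time: 19.9
tool_pos: [528.5, -211.5, 75.8]
tcp_rot: [180.0, 0.1, -169.4]
ft_force: [-1.5, -0.3, -0.8]
finger_gap: 28.7
```

```bash
python3 shot.py 13 wrist scene; python3 hw.py wrist13| grep -E 'held|yellow'; python3 cap.py scene13 yellow 529.2 -210.7 69 10.6
```

```text
yellow 533 line [265.33 245.18] [251.74 192.04] rect ((258.5606384277344, 218.6007537841797), (53.84740447998047, 10.07104206085205), 75.65067291259766)
yellow 463 line [310.02 215.46] [289.48 260.96] rect ((299.85980224609375, 238.24639892578125), (10.216473579406738, 48.896636962890625), 24.676864624023438)
##held wrist13 axis at [ 529.19 -211.78   68.8 ] tcp [ 529.19 -212.08   77.  ] yaw 10.604592191518554 el -0.02662891936177085 rms 0.5454454853959114 black t [-90.38 -58.31] white min -57.354013119547
##near saddle wrist13 yellow 1127 centre [ 470.22 -221.23] -> cradle [ 529.2  -210.19] width x 9.67916891044672 y 53.24096780162597 zmax 51.95977648176772
118 t [ 4.40147562 74.58909416 89.67248194] lat [-10.38879908  25.44042998] z [-4.26503842 18.25958216]
```

Request:
{"method": "jog_arm", "body": {"plan": [[[0, 0, 0], [0, 0.0013, 0.008], -0.6], [[0, 0, 0], [0, 0.0013, 0.014], -0.6], [[0, 0, 0], [0, 0.0013, 0.017], -0.6], [[0, 0, 0], [0, 0.0013, 0.0188], -0.6], [[0, 0, 0], [0, 0.0013, 0.0193], -0.6], [[0, 0, 0], [0, 0.0013, 0.0193], -0.6]]}}

```text
time: 20.75
tool_pos: [528.1, -210.6, 56.7]
tcp_rot: [180.0, 0.1, -169.4]
ft_force: [-2.2, 0.5, 0.7]
finger_gap: 28.8
```

```bash
python3 shot.py 14 wrist; python3 hw.py wrist14| grep '##held';python3 -c "
from bench import *
s=sense();print(s['tool_pos'],s['ft_force'])"
```

```text
##held wrist14 axis at [ 528.17 -210.95   49.68] tcp [ 528.17 -210.56   56.72] yaw 10.433270626980173 el -0.21117705318478966 rms 0.5366845745220448 black t [-89.7  -57.36] white min -56.624389786082695
[ 528.16996029 -210.55672968   56.7234281 ] [-2.49452615  0.20790853  0.50377657]
```

Request:
{"method": "jog_arm", "body": {"plan": [[[0, 0, 0], [-0.0005, 0, 0.001], -0.6], [[0, 0, 0], [-0.0005, 0, 0.001], -0.6], [[0, 0, 0], [0, 0, 0.0005], 0.2], [[0, 0, 0], [0, 0, 0.0005], 0.2], [[0, 0, 0], [0, 0, 0.0005], 0.2], [[0, 0, 0], [0, 0, -0.02], 0.2], [[0, 0, 0], [0, 0, -0.07], 0.2], [[0, 0, 0], [0, 0, -0.12], 0.2], [[0, 0, 0], [0, 0.01, -0.17], 0.2], [[0, 0, 0], [0, 0.04, -0.2], 0.2], [[0, 0, 0], [0, 0.04, -0.2], 0.2]]}}

```text
time: 22.18
tool_pos: [522.2, -170.6, 260.3]
tcp_rot: [-179.8, 0.4, -169.3]
ft_force: [0.3, -0.5, -0.5]
finger_gap: 51.3
```

Request:
{"method": "jog_arm", "body": {"plan": [[[0, 0, 0], [0.04, 0.06, 0], 0.2], [[0, 0, 0], [0.08, 0.12, 0], 0.2], [[0, 0, 0], [0.09, 0.18, 0], 0.2], [[0, 0, 0], [0.09, 0.2, 0], 0.2], [[0, 0, 0], [0.09, 0.2, 0], 0.2]]}}

```text
time: 22.8
tool_pos: [394.7, 10.3, 255.4]
tcp_rot: [180.0, 0.0, -169.2]
ft_force: [0.6, 0.5, 0.1]
finger_gap: 50.9
```

```bash
python3 shot.py 15 top scene; cat > fin.py <<'E'
from h import *
from m3 import cyl
C=dict(red=(554.8,-351.5),blue=(542,-281),yellow=(529.2,-210.4))
a=np.radians(10.6);e1=np.array([np.cos(a),np.sin(a),0]);e2=np.array([-e1[1],e1[0],0])
np.set_printoptions(suppress=True,precision=1)
for n in("top15","scene15"):
    p,d,i=load(n);v,u=np.mgrid[:420,:560];uv=np.c_[u.ravel(),v.ravel()];P=depthpts(d,i,uv);h=cv2.cvtColor(p,cv2.COLOR_BGR2HSV).reshape(-1,3)
    for c,(x,y) in C.items():
        w=P-[x,y,49];t=w@e1;l=w@e2
        on=(abs(t)<105)&(abs(l)<18)&(abs(w[:,2]-8)<14)
        core=on&(abs(t)<45)&(h[:,1]<70)&(h[:,2]>60)
        X,U,r=cyl(P[core],np.array([x,y,49.]),e1)
        q=(P-X)@U;rad=np.linalg.norm(np.cross(P-X,U),axis=1);near=(rad<19)&(abs(q)<110)&(w[:,2]>3)
        cap=masks(p)[c].ravel()&near&(q>66)
        print('##',n,c,X-[x,y,0],'yaw',np.degrees(np.arctan2(U[1],U[0])),'el',np.degrees(np.arcsin(U[2])),'ends',np.percentile(q[near],[.5,99.5]),'cap',np.percentile(q[cap],99))
E
python3 fin.py|grep '##'; python3 - <<'E'
import cv2,numpy as np
a=cv2.imread('pics/top15.png');b=cv2.imread('pics/scene15.png')
o=np.hstack([cv2.resize(a,(400,300)),cv2.resize(b,(400,300))]);o2=np.hstack([cv2.resize(a[160:280,300:460],(400,300)),cv2.resize(b[130:250,140:300],(400,300))])
cv2.imwrite('pics/c15.png',np.vstack([o,o2]))
E
```

```text
## top15 red [ 0.   1.4 49. ] yaw 10.695877607823858 el 0.016394327899018978 ends [-89.3  88.5] cap 89.09640122344719
## top15 blue [ 0.   1.8 49. ] yaw 10.007656215809549 el 0.11794512438372137 ends [-89.   88.2] cap 89.45557442454526
## top15 yellow [ 0.   2.2 49.1] yaw 10.37662484446636 el -0.125503393629395 ends [-89.7  88.4] cap 88.33548286767045
## scene15 red [ 0.  -0.8 49.2] yaw 9.773309578669046 el 0.42350697158177564 ends [-89.3  89.4] cap 89.32150257898033
## scene15 blue [ 0.  -0.5 49.4] yaw 9.739701023128081 el 0.15157509894873944 ends [-89.2  90.5] cap 90.02090997304703
## scene15 yellow [ 0.  -0.2 49.2] yaw 10.229371417625062 el -0.054244041699836335 ends [-88.9  89.8] cap 89.82323396395589
```

View pics/c15.png

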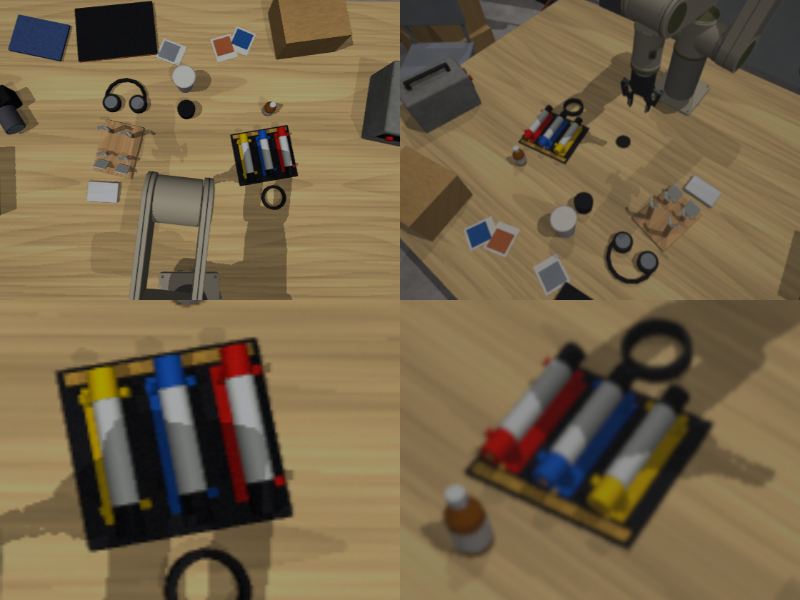

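The pictures show all three wands seated in their own cradles with the coloured ends over the brass strip. The cup, lens, tape, bottle, drive, headphones and lens cap are where they started.

```bash
python3 -c "
from bench import *
print(hand_in())"
```

```text
the job is handed in; nothing more can be done
None
```

I moved the red, blue and then yellow wand into the cradles of their own colours. Each was lowered slowly into the V saddles until it touched or was within about 1 mm, then released. I handed the job in at about 23 s, with the gripper well clear.

**Last checks:** the top and scene cameras put every wand axis at 49.0–49.4 mm, against 49 mm for a seated wand. All were level within about 0.4° and centred lengthwise within about 1 mm, with the coloured ends over the brass strip. The other things on the table looked unmoved; I checked that by eye in the pictures and did not measure it.

**What disagreed:**
- **Cameras:** the top and scene cameras differ by about 2 mm sideways, which is within their calibration.
- **Red wand:** it tilted about 2° in the grip while being carried, and I levelled it before lowering.
- **Blue wand:** it was gripped about 5 mm off its middle, and I corrected for that before lowering.

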